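# Push a punched plate along the ledge until its end hole is clear

### The arm

A 6-joint arm with a two-finger parallel gripper is mounted at the origin on the work surface; the furniture and walls round the work are solid. World frame = base frame: x ahead of the robot, y to its left, z up, the work surface at z = 0. Lengths are in m, angles in rad, forces in N, time in s.
With the tool pointing down it reaches from about 0.375 to 0.975 m from the base axis. Payload 3.8 kg.
Tool frame: the origin (TCP) lies on the centre line of the jaws, within the pads' length; the fingertips stand 25 mm ahead of it and the grasp point (between the pads) lies 6 mm ahead of it; y points along the fingers, z is the direction in which the jaws open and shut, and the axes are right-handed (so a half turn about y gives the same grasp; the last joint's range is limited). The gripper opens to 85 mm and grips with 20 to 120 N. Pads are 22 mm wide; open, the fingers measure 114 mm over their backs; the gripper's body (76 mm by 85 mm) begins 54 mm behind the grasp point. The pads swing forward as they close: fully open they stand 13 mm farther back than shut.
Start: joints at [1.094, 0.264, 1.604, -0, 1.274, -0.037], TCP at [0.287, 0.611, 0.256] pointing down, gripper open.
Joint ranges: [-2.63, 2.63], [-0.94, 2.18], [0.31, 2.57], [-1.31, 4.45], [0, 2.66], [-2.55, 2.55]. Speed limits (rad/s): [2.57, 2.57, 3.14, 3.14, 3.14, 3.14].

### API

Orientations are given as a rotation vector (axis times angle).
In Python, from workcell import bot gives the robot as it stands.
- The arm moves only by the shell command python3 -m jog 'ROWS' [FORCE]. ROWS is JSON, a list of rows, each a list of 5 numbers: the shift along the world's x, y, z in mm, then the turn about the world's z in degrees, then the finger opening in mm, from 0 to 85.4. A call has exactly 10 rows; each row is the pose to reach, as a shift and turn from the pose commanded when the call began; what a row does not reach only later rows make up. A row lasts 1/8 s, in which the tool goes at most 62.5 mm and 10.7 degrees, less where a joint would pass 70% of its speed; a pose out of reach is approached as far as the arm can. A call with a gripper value outside its range is refused whole. The fingers move at their own pace and stop on an object; FORCE is the grip in N (left out, the last holds). Time passes only in rows, so rows that repeat a pose let the fingers close, or fill a call up. It gives the time, the measured TCP pose, the force and the opening at its end, in the units of the state.
- bot.read_state(): the state, without advancing time (a new reading comes with each control period).
- bot.read_camera(name): name is "side" or "top"; returns a dict with "pixels" (400x640x3 uint8, red, green, blue), "fx", "fy", "cx", "cy" (pixels), "R" (3x3) and "t" (3): a world point X has camera coordinates R X + t. Camera axes: x right, y down, z forward; pixel columns grow to the right and rows downward; lengths in m; the calibration is good to about 2 mm. A picture is of the moment at which its call begins. There is no depth.
- bot.finish_job(): hands the job in, once; it reports no verdict.
The state is a dict: "time": time; "q": joint angles; "joint_vel": joint speeds; "joint_torque": joint torques, N m; "tool_pos": TCP position; "tcp_rot": TCP orientation; "wrist_force": force on the tool from outside, world axes, zero at the start; "torque": the same for the moment, N m; "width": opening from 0.0 (shut) to 1.0 (fully open).
Only numpy, scipy, OpenCV 4.12 (cv2) and the standard library are available. Lean on these libraries where they do the work, as an engineer would, in place of code of your own. Each camera call takes 0.05 s, during which the arm holds its last target.

### The job

Using only the fingertips or the outside of the fingers, without pinching or lifting anything, first push the thin punched plate back until it lies flush against the ledge's back fence. Then push it along the fence towards the ledge's right-hand end (as the robot sees it) until the first of its four holes stands wholly clear beyond the end of the ledge, while the second hole stays wholly over the ledge; leave it lying there, flush to the fence. Leave the tools and other things around it where they are.

Things in the scene. Friction and masses are not known exactly. Their poses are not given: they have to be found in the camera images.
- ledge: Grey metal stand fixed to the bench: a raised flat ledge 120 mm deep (its x), 240 mm long (its y), upper face 40 mm above the bench. Origin: centre of its underside, on the bench. +x to the far side, +y to the robot's left; turned by up to 0.35 rad. Along its far edge runs a steel fence 10 mm wide, 14 mm high, near face at x = +50 mm. The other three edges are open; right-hand end at y = -120 mm.
- ledge_end (a point): Point on the upper face (40 mm above the bench) at the ledge's right-hand end edge (y = -120 mm in the ledge frame), midway across the 110 mm between front edge and fence (x = -5 mm).
- plate: Loose flat aluminium plate 70 mm (its x) by 140 mm (its y), 6 mm thick, about 0.15 kg, flat on the ledge, its middle at first 14 to 26 mm short of lying against the fence, up to 0.15 rad askew. Origin: centre of its underside. Four 12 mm through holes in a row along its middle at y = -54, -18, +18, +54 mm; the one at -54 mm is next to the ledge's right-hand end. Slides with ordinary friction.
- parts_dish: Bystander: small blue open box of pins, 50 x 70 x 32 mm, on the bench off the ledge's right-hand end. Origin: centre of its underside.
- spanner: Bystander: open-ended spanner 24 x 123 x 6 mm, lying on the bench in front of the ledge. Origin: centre of its underside; length along its y.
- marker: Bystander: marker pen 16 x 131 x 16 mm, lying on the bench behind the ledge. Origin: centre of its underside; length along its y.
- tin: Bystander: round tin, 68 mm across, 42 mm high, on the bench behind the ledge. Origin: centre of its underside.
- screwdriver: Bystander: screwdriver 22 x 181 x 19 mm, lying on the bench at the right, in front of the fixed drawer cabinet (250 mm high, world x 0.58 to 0.82, y -0.33 to 0.05 m; swing the arm over it or around it). Origin: centre of its underside; length along its y.

How it is judged:
By the outcome, as a careful person would: the job done as asked, in the order asked, and still so for the second after the job is handed in, with the robot touching nothing.
It also fails if it takes over 58 s, if anything falls off the work surface, if the arm or the gripper's body presses on something with over 40 N, if the wrist force passes 120 N, or if a joint passes its speed limit or range.

## Working session

There is one attempt and no reset: what is moved stays moved. The work goes in short steps, Python scripts to look and compute and a shell command to move; the robot and the scene stay as the last step left them, time stands still between calls to the robot, and variables do not carry over. Pictures are saved under pics/ and viewed, and the job is handed in when it is done.

```bash
mkdir -p pics; ls
python3 - <<'E'
from workcell import bot
import cv2,pickle
print(bot.read_state())
d={}
for n in("top","side"):
    c=bot.read_camera(n);d[n]=c
    cv2.imwrite(f"pics/{n}0.png",c["pixels"][:,:,::-1])
    print(n,c["fx"],c["fy"],c["cx"],c["cy"],c["R"],c["t"])
pickle.dump(d,open("c0.pkl","wb"))
E
```

```text
pics
{'time': 0.0, 'q': array([ 1.09410054e+00,  2.64739905e-01,  1.60538689e+00,  1.82877728e-05,
        1.27364531e+00, -3.68908262e-02]), 'joint_vel': array([-2.09326056e-04, -8.50866970e-04, -1.64277242e-04,  1.23623210e-03,
        9.68698259e-05,  1.14416058e-03]), 'joint_torque': array([-2.57866850e-04, -5.15147460e+01, -3.67297018e+01, -6.53867778e-05,
        1.34335557e-02, -1.14133599e-05]), 'tool_pos': array([0.28707628, 0.61017766, 0.2549639 ]), 'tcp_rot': array([-1.54524726,  0.34547273, -0.34457047]), 'wrist_force': array([ 0.03352977, -0.36721774, -0.37183954]), 'torque': array([0.00973399, 0.020278  , 0.03078096]), 'width': 1.0012329646614229}
top 402.3952098642954 402.3952098642954 320.74044528045533 190.94359364224982 [[ 3.64999832e-03 -9.99558738e-01 -2.94789331e-02]
 [-9.92923307e-01 -1.23385088e-04 -1.18757275e-01]
 [ 1.18701235e-01  2.97037836e-02 -9.92485618e-01]] [0.10628645 0.53662442 0.99280966]
side 424.6915889027796 424.6915889027796 325.7081915362732 192.43238068598382 [[ 0.91032812 -0.41359505  0.01555142]
 [-0.22834833 -0.53322604 -0.81457169]
 [ 0.34519524  0.73797637 -0.57985439]] [-0.45652168  0.21277754  0.91705434]
```

View pics/top0.png

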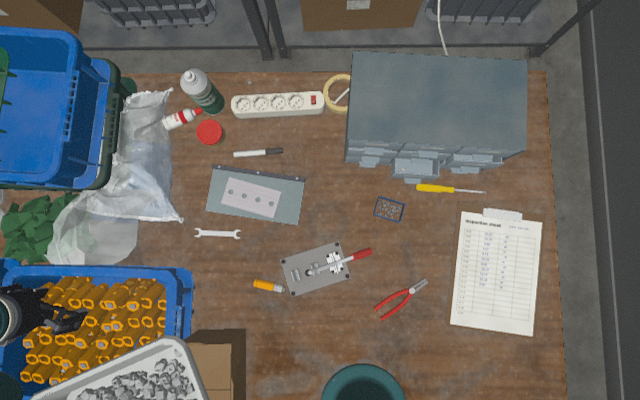

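View pics/side0.png

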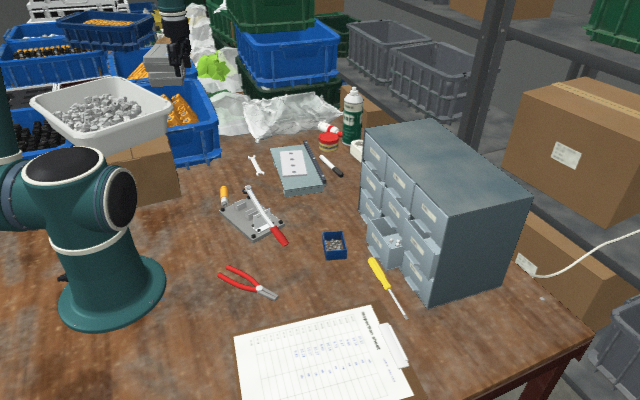

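The top view shows the ledge around (255,195) with the plate on it, and the dish at (389,208). The side view shows the ledge at about (297,168). I'll enlarge both.

```bash
cat > h.py <<'E'
import numpy as np,cv2
def crop(c,x0,y0,w,h,s,fn):
    im=c["pixels"][y0:y0+h,x0:x0+w,::-1]
    im=cv2.resize(im,None,fx=s,fy=s,interpolation=cv2.INTER_CUBIC)
    for i in range(0,w,10):
        cv2.putText(im,str(x0+i),(i*s,8),0,0.3,(0,255,255),1); cv2.line(im,(i*s,10),(i*s,14),(0,255,255),1)
    for j in range(0,h,10):
        cv2.putText(im,str(y0+j),(0,j*s+4),0,0.3,(0,255,255),1)
    cv2.imwrite(fn,im)
def toW(c,u,v,z):
    r=np.array([(u-c["cx"])/c["fx"],(v-c["cy"])/c["fy"],1])
    R=np.array(c["R"]);d=R.T@r;o=-R.T@np.array(c["t"])
    return o+d*(z-o[2])/d[2]
def toP(c,X):
    p=np.array(c["R"])@np.asarray(X,float)+c["t"]
    return np.array([c["fx"]*p[0]/p[2]+c["cx"],c["fy"]*p[1]/p[2]+c["cy"]])
E
python3 - <<'E'
import pickle;from h import *
d=pickle.load(open("c0.pkl","rb"))
crop(d["top"],198,155,115,80,7,"pics/tc0.png") if 0 else crop(d["top"],200,158,112,75,7,"pics/tc0.png")
crop(d["side"],262,138,70,60,10,"pics/sc0.png")
E
```

```text
(no output)
```

View pics/tc0.png

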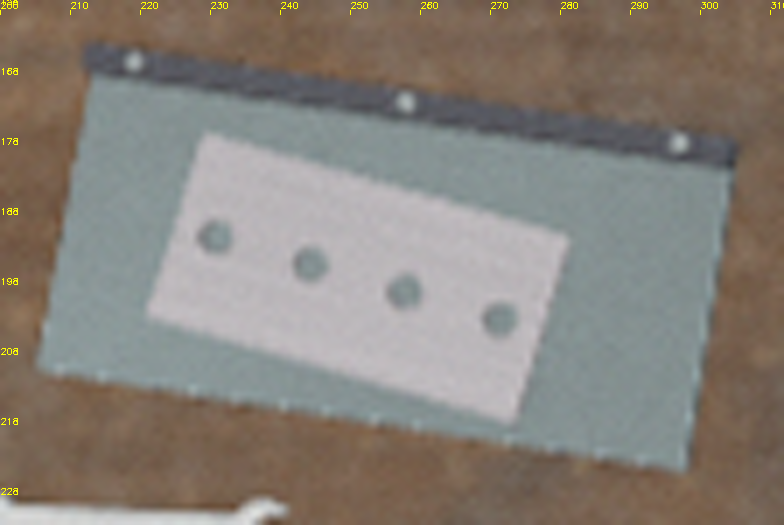

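View pics/sc0.png

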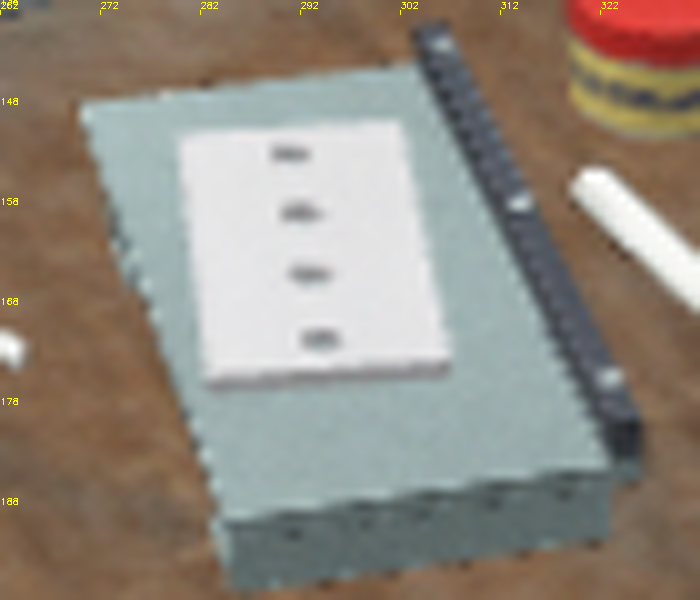

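```bash
cat > fit.py <<'E'
import numpy as np
from h import *
from scipy.optimize import least_squares
def fit(cam_pts,p0):
    # cam_pts: list of (cam, local xyz, uv)
    def f(p):
        c,s=np.cos(p[2]),np.sin(p[2])
        r=[]
        for cam,l,uv in cam_pts:
            X=[p[0]+c*l[0]-s*l[1],p[1]+s*l[0]+c*l[1],l[2]]
            r+=list(toP(cam,X)-uv)
        return r
    q=least_squares(f,p0);return q.x,np.array(q.fun).reshape(-1,2)
def px(x0,y0,s,X,Y): return np.array([x0+(X+.5)/s-.5,y0+(Y+.5)/s-.5])
E
python3 - <<'E'
import pickle;from fit import *
d=pickle.load(open("c0.pkl","rb"));T,S=d["top"],d["side"]
t=lambda X,Y:px(200,158,7,X,Y); s=lambda X,Y:px(262,138,10,X,Y)
L={T:0} if 0 else None
lt=[(T,(-.06,.12,.04),t(38,370)),(T,(-.06,-.12,.04),t(687,470)),(T,(.06,.12,.054),t(86,43)),(T,(.06,-.12,.054),t(737,140))]
ls=[(S,(-.06,.12,.04),s(80,105)),(S,(-.06,-.12,.04),s(222,520)),(S,(.05,.12,.04),s(412,65)),(S,(.05,-.12,.04),s(608,467))]
pt=[(T,(.035,.07,.046),t(205,132)),(T,(.035,-.07,.046),t(570,235)),(T,(-.035,-.07,.046),t(515,422)),(T,(-.035,.07,.046),t(148,318))]
pt+=[(T,(0,y,.046),t(*q)) for y,q in zip((.054,.018,-.018,-.054),((215,237),(310,265),(404,293),(499,320)))]
ps=[(S,(-.035,.07,.046),s(180,137)),(S,(.035,.07,.046),s(402,122)),(S,(.035,-.07,.046),s(450,363)),(S,(-.035,-.07,.046),s(203,376))]
for n,a,b in(("ledge",lt,ls),("plate",pt,ps)):
    for m,k in(("T",a),("S",b),("TS",a+b)):
        x,r=fit(k,[.6,.17,-.15]);print(n,m,x.round(4),r.round(1).tolist() if m!="TS" else np.abs(r).max())
for n,u in(("tin",(209,131)),):pass
c=[.0,.0]
for nm,uv,z in(("markerL",(234,153),.008),("markerR",(283,151),.008),("tin",(209,131),.042),("spL",(194,233),.003),("spR",(241,235),.003),("dishUL",(380,196),.032),("dishLL",(374,215),.032),("dishUR",(404,201),.032),("drawer handle",(415,178),.06),("cabfront",(348,162),.2)):
    print(nm,toW(T,*uv,z).round(3))
E
```

```text
ledge T [ 0.5268  0.2741 -0.1497] [[-0.2, 0.1], [0.1, 0.2], [-0.0, -0.2], [0.1, -0.2]]
ledge S [ 0.5246  0.2694 -0.1543] [[-0.2, -0.2], [-0.0, 0.3], [0.2, -0.2], [0.0, -0.0]]
ledge TS [ 0.5263  0.2733 -0.1513] 0.9177816109653918
plate T [ 0.519   0.284  -0.2746] [[-0.3, 0.2], [0.1, 0.3], [-0.0, 0.3], [-0.4, -0.0], [0.2, 0.0], [0.1, -0.1], [0.2, -0.3], [0.2, -0.3]]
plate S [ 0.5175  0.2787 -0.2866] [[-0.1, -0.2], [0.1, 0.0], [-0.2, -0.0], [0.2, 0.2]]
plate TS [ 0.5189  0.2835 -0.2784] 1.025055546696791
markerL [0.641 0.339 0.008]
markerR [0.646 0.209 0.008]
tin [0.692 0.398 0.042]
spL [0.429 0.44  0.003]
spR [0.424 0.316 0.003]
dishUL [ 0.524 -0.043  0.032]
dishLL [ 0.475 -0.027  0.032]
dishUR [ 0.511 -0.104  0.032]
drawer handle [ 0.566 -0.127  0.06 ]
cabfront [0.579 0.044 0.2  ]
```

Run:
```python
from fit import *
from scipy.spatial.transform import Rotation as Ro
R=Ro.from_rotvec([-1.54524726,0.34547273,-0.34457047]).as_matrix();print(R.round(3))
print("heading of tool z deg",np.degrees(np.arctan2(R[1,2],R[0,2])))
th=-.1513;c,s=np.cos(th),np.sin(th);o=np.array([.5263,.2733])
W=lambda x,y:(o+np.array([c*x-s*y,s*x+c*y])).round(4)
print("ledge y axis heading",np.degrees(th)+90)
print("stage1 start", W(-.062,.0),W(-.031,0),"plate right side",W(-.02,-.1))
p=np.array([.5189,.2835]);d=p-o;print("plate in ledge",c*d[0]+s*d[1],-s*d[0]+c*d[1])
```

```text
[[ 0.905 -0.001  0.426]
 [-0.426 -0.002  0.905]
 [-0.    -1.    -0.002]]
heading of tool z deg 64.80072978813975
ledge y axis heading 81.33114855967065
stage1 start [0.465  0.2826] [0.4957 0.278 ] plate right side [0.4915 0.1775]
plate in ledge -0.008852840963536621 0.008968121702693779
```

```bash
python3 -m jog '[[0,0,30,0,50],[25,-40,50,4,50],[50,-90,50,8,50],[75,-140,50,12,50],[100,-190,50,16.5,50],[125,-240,50,16.5,50],[150,-290,50,16.5,50],[173,-330,20,16.5,50],[173,-330,-20,16.5,50],[173,-330,-60,16.5,50]]' 30
```

```text
time: 1.35
tool_pos: [0.4607, 0.2797, 0.1951]
tcp_rot: [-1.567, 0.121, -0.121]
wrist_force: [-0.7, 0.6, -0.3]
width: 0.586
```

```bash
python3 -m jog '[[0,0,-30,0,50],[0,0,-60,0,50],[0,0,-90,0,50],[0,0,-105,0,50],[0,0,-110,0,50],[0,0,-110,0,50],[0,0,-110,0,50],[0,0,-110,0,50],[0,0,-110,0,50],[0,0,-110,0,50]]'
python3 - <<'E'
from workcell import bot;from h import *
s=bot.read_state();print(s["tool_pos"],s["tcp_rot"],s["wrist_force"])
crop(bot.read_camera("top"),195,150,112,75,7,"pics/t1.png");crop(bot.read_camera("side"),240,118,80,70,8,"pics/s1.png")
E
```

```text
time: 2.6
tool_pos: [0.4605, 0.2808, 0.0865]
tcp_rot: [-1.567, 0.119, -0.119]
wrist_force: [-0.6, -0.4, 0.1]
width: 0.587
[0.46049413 0.28081833 0.08654924] [-1.56727834  0.11895396 -0.11949775] [-0.6108907  -0.3719892   0.06115022]
```

View pics/t1.png

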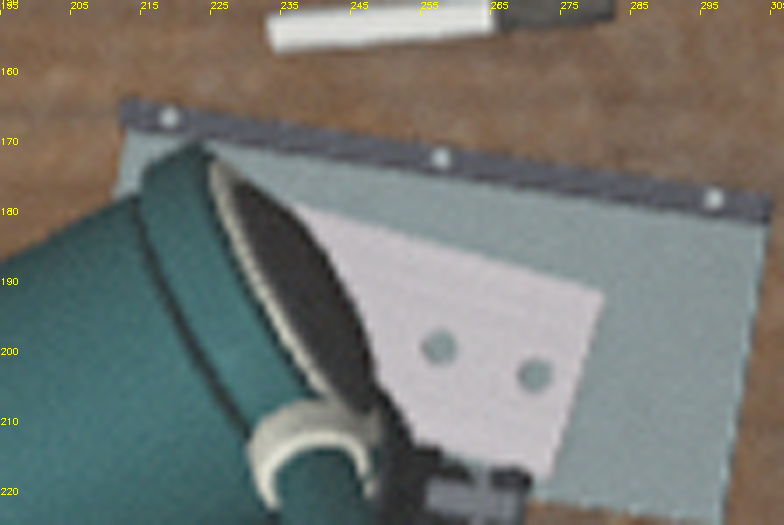

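View pics/s1.png

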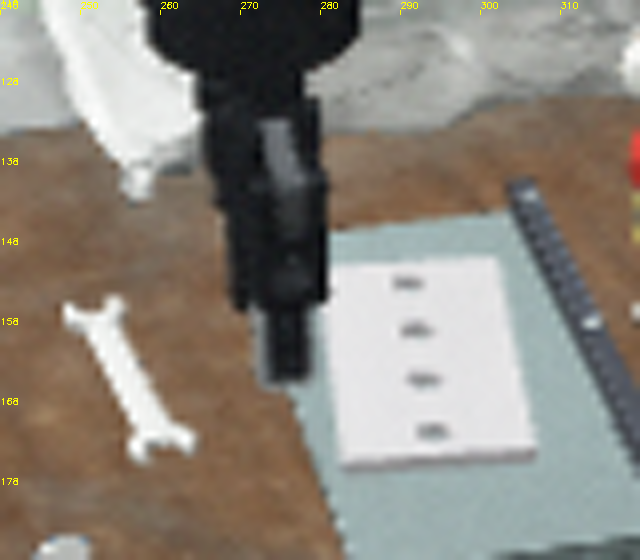

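Run:
```python
from h import *;import pickle
S=pickle.load(open("c0.pkl","rb"))["side"]
for z in(.06,.065,.07,.075): print(z,toP(S,[.4557,.249,z]), toP(S,[.4657,.247,z]))
```

```text
0.06 [275.80811522 167.11443485] [279.33050795 166.73343884]
0.065 [275.71662981 165.63698909] [279.24752478 165.25747771]
0.07 [275.6247087 164.1525069] [279.16414705 163.77449862]
0.075 [275.53234877 162.66093789] [279.08037192 162.28445138]
```

```bash
python3 -m jog '[[0,0,-8,0,50],[0,0,-14,0,50],[0,0,-18,0,50],[0,0,-19,0,50],[0,0,-19,0,50],[0,0,-19,0,50],[0,0,-19,0,50],[0,0,-19,0,50],[0,0,-19,0,50],[0,0,-19,0,50]]'
```

```text
time: 3.95
tool_pos: [0.4604, 0.2808, 0.0673]
tcp_rot: [-1.567, 0.119, -0.119]
wrist_force: [0.5, -0.4, -1.0]
width: 0.585
```

```bash
python3 -m jog '[[0,0,-0.5,0,50],[0,0,-1,0,50],[0,0,-1.5,0,50],[0,0,-2,0,50],[0,0,-2.5,0,50],[0,0,-3,0,50],[0,0,-3,0,50],[0,0,-3,0,50],[0,0,-3,0,50],[0,0,-3,0,50]]'
```

```text
time: 5.2
tool_pos: [0.4604, 0.2808, 0.0643]
tcp_rot: [-1.568, 0.119, -0.119]
wrist_force: [-0.4, 0.4, -0.3]
width: 0.586
```

```bash
python3 -m jog '[[0,0,-0.5,0,50],[0,0,-1,0,50],[0,0,-1.5,0,50],[0,0,-2,0,50],[0,0,-2,0,50],[0,0,-2,0,50],[0,0,-2,0,50],[0,0,-2,0,50],[0,0,-2,0,50],[0,0,-2,0,50]]'
python3 - <<'E'
from workcell import bot;from h import *
s=bot.read_state();print(s["tool_pos"],s["wrist_force"])
crop(bot.read_camera("side"),255,140,60,50,12,"pics/s2.png")
E
```

```text
time: 6.45
tool_pos: [0.4604, 0.2807, 0.0623]
tcp_rot: [-1.568, 0.119, -0.119]
wrist_force: [0.1, 0.0, -0.3]
width: 0.59
[0.4603809  0.2807464  0.06228381] [ 0.07701109  0.03642212 -0.27145436]
```

View pics/s2.png

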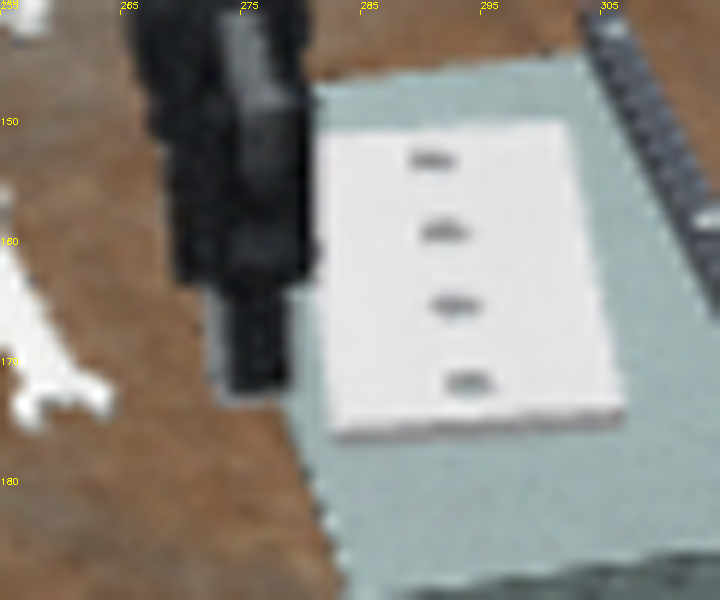

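```bash
python3 -m jog '[[0,0,1,0,50],[1,-0.2,1,0,50],[2,-0.3,1,0,50],[4,-0.6,1,0,50],[6,-0.9,1,0,50],[8,-1.2,1,0,50],[10,-1.5,1,0,50],[12,-1.8,1,0,50],[14,-2.1,1,0,50],[15,-2.3,1,0,50]]'
python3 - <<'E'
from workcell import bot;from h import *
s=bot.read_state();print(s["tool_pos"],s["wrist_force"])
crop(bot.read_camera("side"),255,140,60,50,12,"pics/s3.png")
E
```

```text
time: 7.75
tool_pos: [0.4755, 0.2784, 0.0632]
tcp_rot: [-1.567, 0.119, -0.119]
wrist_force: [-0.7, -0.8, 0.0]
width: 0.59
[0.47553806 0.27843773 0.06323731] [-0.70906898 -0.82669374  0.02254507]
```

View pics/s3.png

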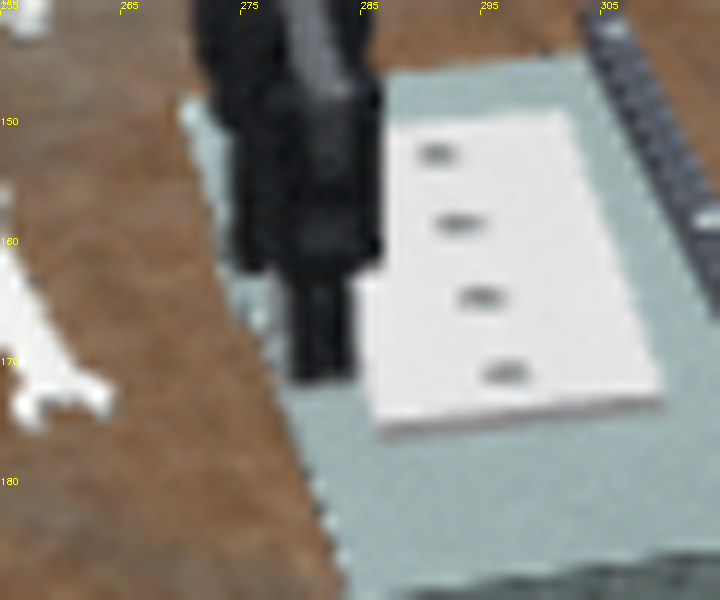

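```bash
python3 -m jog '[[2,-0.3,0,0,50],[4,-0.6,0,0,50],[6,-0.9,0,0,50],[8,-1.2,0,0,50],[10,-1.5,0,0,50],[12,-1.8,0,0,50],[14,-2.1,0,0,50],[15,-2.3,0,0,50],[16,-2.4,0,0,50],[17,-2.6,0,0,50]]'
python3 - <<'E'
from workcell import bot;from h import *
s=bot.read_state();print(s["tool_pos"],s["wrist_force"])
crop(bot.read_camera("side"),262,138,60,50,12,"pics/s4.png")
E
```

```text
time: 9.05
tool_pos: [0.4924, 0.2758, 0.0633]
tcp_rot: [-1.568, 0.119, -0.119]
wrist_force: [-1.3, 0.6, -0.2]
width: 0.583
[0.49241586 0.27584841 0.06329791] [-1.31058842  0.6011224  -0.18141849]
```

View pics/s4.png

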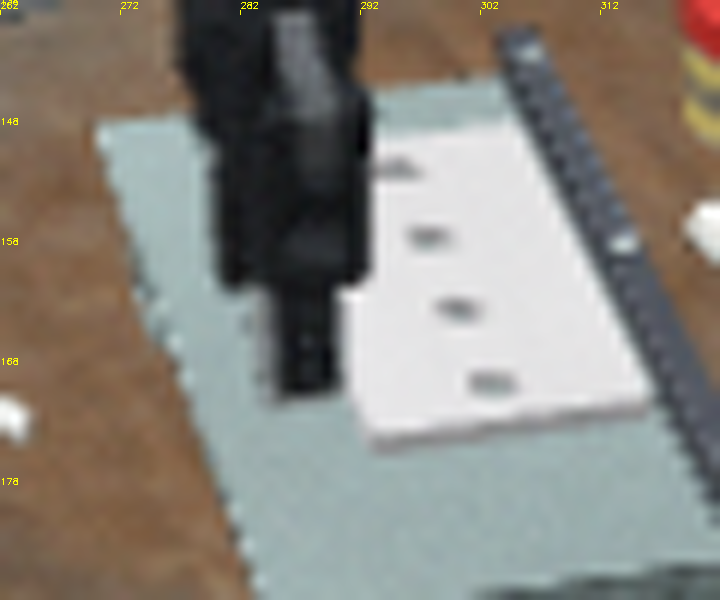

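Nearly flush: the plate's far edge is about a pixel short of the fence near the right corner, at about (316,171). I'll push on slowly until there is contact force.

```bash
python3 -m jog '[[0.5,-0.1,0,0,50],[1,-0.2,0,0,50],[1.5,-0.2,0,0,50],[2,-0.3,0,0,50],[2.5,-0.4,0,0,50],[3,-0.5,0,0,50],[3,-0.5,0,0,50],[3,-0.5,0,0,50],[3,-0.5,0,0,50],[3,-0.5,0,0,50]]'
```

```text
time: 10.35
tool_pos: [0.4955, 0.2754, 0.0633]
tcp_rot: [-1.567, 0.119, -0.119]
wrist_force: [-1.0, 0.1, 0.0]
width: 0.586
```

```bash
python3 -m jog '[[0.5,-0.1,0,0,50],[1,-0.2,0,0,50],[1,-0.2,0,0,50],[1.5,-0.2,0,0,50],[1.5,-0.2,0,0,50],[2,-0.3,0,0,50],[2,-0.3,0,0,50],[2,-0.3,0,0,50],[2,-0.3,0,0,50],[2,-0.3,0,0,50]]'
```

```text
time: 11.6
tool_pos: [0.496, 0.2752, 0.0632]
tcp_rot: [-1.568, 0.121, -0.117]
wrist_force: [-6.7, 2.5, 4.9]
width: 0.585
```

```bash
python3 -m jog '[[0.5,-0.1,0,0,50],[1,-0.2,0,0,50],[1.5,-0.2,0,0,50],[2,-0.3,0,0,50],[2,-0.3,0,0,50],[2,-0.3,0,0,50],[2,-0.3,0,0,50],[2,-0.3,0,0,50],[2,-0.3,0,0,50],[2,-0.3,0,0,50]]'
python3 - <<'E'
from workcell import bot;from h import *
s=bot.read_state();print(s["tool_pos"],s["wrist_force"],s["torque"])
crop(bot.read_camera("side"),262,138,60,50,12,"pics/s5.png")
crop(bot.read_camera("top"),200,158,112,75,7,"pics/t5.png")
E
```

```text
time: 12.85
tool_pos: [0.4962, 0.2752, 0.0631]
tcp_rot: [-1.568, 0.125, -0.115]
wrist_force: [-12.4, 3.2, 7.4]
width: 0.583
[0.49618402 0.27516301 0.06306762] [-12.39281342   3.20025778   7.36508943] [0.52789972 1.99086782 0.04389769]
```

View pics/s5.png

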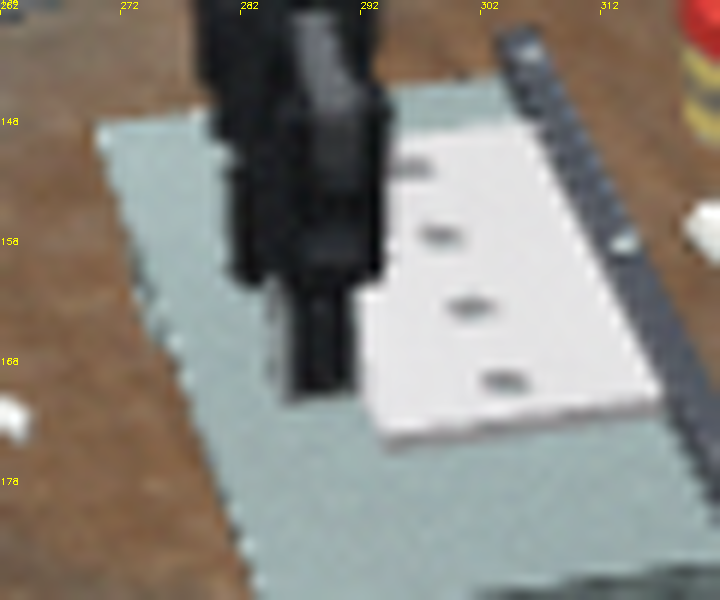

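View pics/t5.png

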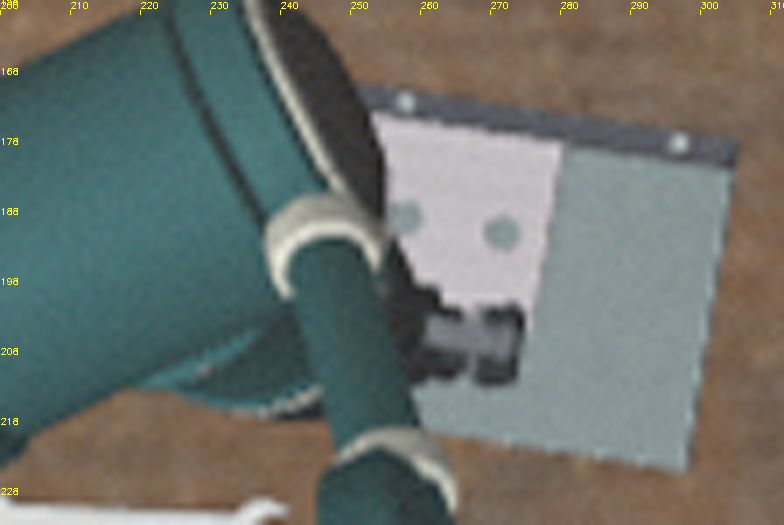

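Run:
```python
from h import *;import pickle
from fit import px
T=pickle.load(open("c0.pkl","rb"))["top"]
th=-.1497;c,s=np.cos(th),np.sin(th);o=np.array([.5268,.2741])
def Lf(u,z):
    d=toW(T,*u,z)[:2]-o;return (c*d[0]+s*d[1]).round(4),(-s*d[0]+c*d[1]).round(4)
t=lambda X,Y:px(200,158,7,X,Y)
print("right end",Lf(t(562,142),.046),Lf(t(532,312),.046),"holes",Lf(t(501,232),.046),Lf(t(405,217),.046))
W=lambda x,y:(o+np.array([c*x-s*y,s*x+c*y])).round(4)
print(W(.003,.105),W(.003,.0))
```

```text
right end (np.float64(0.0505), np.float64(-0.0564)) (np.float64(-0.0121), np.float64(-0.0559)) holes (np.float64(0.0148), np.float64(-0.0399)) (np.float64(0.015), np.float64(-0.0045))
[0.5454 0.3775] [0.5298 0.2737]
```

```bash
python3 -m jog '[[-5,0.8,0,0,50],[-10,1.5,0,0,50],[-10,1.5,10,0,50],[-10,1.5,40,0,30],[-10,1.5,70,-10,30],[-5,20,80,-20,30],[0,40,80,-30,30],[5,60,80,-40,30],[10,80,80,-50,30],[12,95,80,-60,30]]'
```

```text
time: 14.2
tool_pos: [0.5125, 0.3707, 0.1443]
tcp_rot: [-1.359, 0.934, -0.936]
wrist_force: [-0.3, 0.3, 0.9]
width: 0.355
```

```bash
python3 -m jog '[[10,2,0,-10,30],[20,4,0,-20,30],[41,6.5,0,-30,30],[41,6.5,0,-30,30],[41,6.5,-20,-30,30],[41,6.5,-40,-30,30],[41,6.5,-60,-30,30],[41,6.5,-69,-30,30],[41,6.5,-70,-30,30],[41,6.5,-70,-30,30]]'
python3 - <<'E'
from workcell import bot;from h import *
s=bot.read_state();print(s["tool_pos"],s["tcp_rot"],s["wrist_force"])
crop(bot.read_camera("side"),255,120,80,65,9,"pics/s6.png")
crop(bot.read_camera("top"),185,150,112,75,7,"pics/t6.png")
E
```

```text
time: 15.45
tool_pos: [0.5528, 0.3766, 0.0738]
tcp_rot: [-1.133, 1.32, -1.32]
wrist_force: [0.2, 0.6, 0.3]
width: 0.352
[0.55281603 0.37657915 0.07375583] [-1.13261775  1.31975028 -1.31997926] [0.19838572 0.582273   0.26762096]
```

View pics/s6.png

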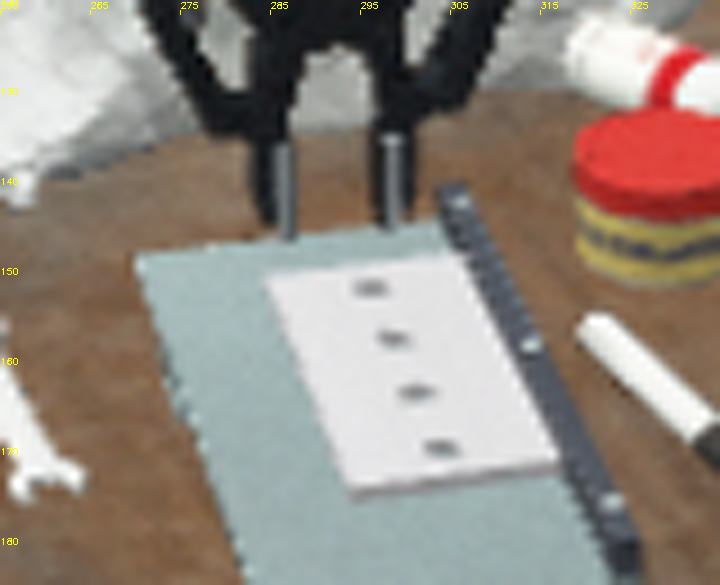

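View pics/t6.png

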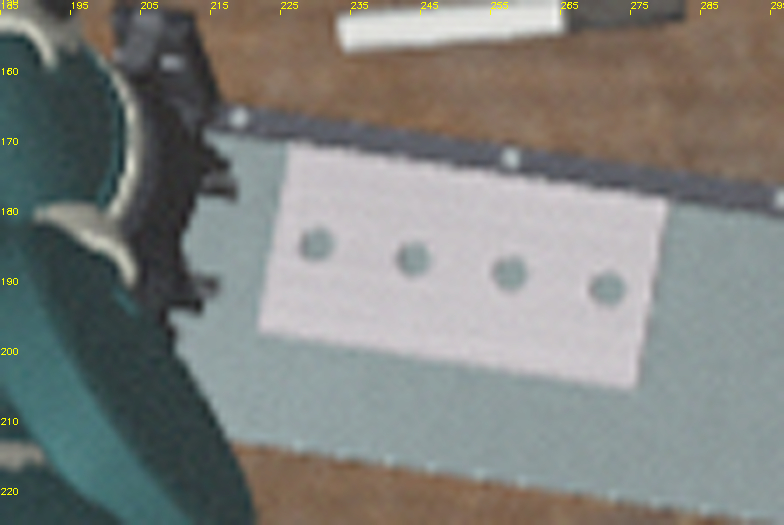

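```bash
python3 -m jog '[[0,0,-3,0,30],[0,0,-6,0,30],[0,0,-7,0,30],[0,0,-7.5,0,30],[0,0,-8,0,30],[0,0,-8.5,0,30],[0,0,-9,0,30],[0,0,-9,0,30],[0,0,-9,0,30],[0,0,-9,0,30]]'
```

```text
time: 16.8
tool_pos: [0.5525, 0.3763, 0.0646]
tcp_rot: [-1.133, 1.32, -1.32]
wrist_force: [-1.1, -1.3, 4.0]
width: 0.348
```

```bash
python3 -m jog '[[0,0,2,0,30],[-0.8,-6,2,0,30],[-1.7,-12,2,0,30],[-2.5,-18,2,0,30],[-3.3,-24,2,0,30],[-4.2,-30,2,0,30],[-5,-36,2,0,30],[-5.8,-42,2,0,30],[-6.7,-48,2,0,30],[-7.5,-54,2,0,30]]'
python3 - <<'E'
from workcell import bot;from h import *
s=bot.read_state();print(s["tool_pos"],s["tcp_rot"],s["wrist_force"])
crop(bot.read_camera("side"),265,135,75,60,9,"pics/s7.png")
crop(bot.read_camera("top"),200,158,112,75,7,"pics/t7.png")
E
```

```text
time: 18.05
tool_pos: [0.5448, 0.322, 0.0663]
tcp_rot: [-1.133, 1.32, -1.32]
wrist_force: [-0.7, 1.1, -0.7]
width: 0.35
[0.54476921 0.32196494 0.06632801] [-1.13349725  1.3202327  -1.32003496] [-0.71869662  1.07972884 -0.65837728]
```

View pics/s7.png

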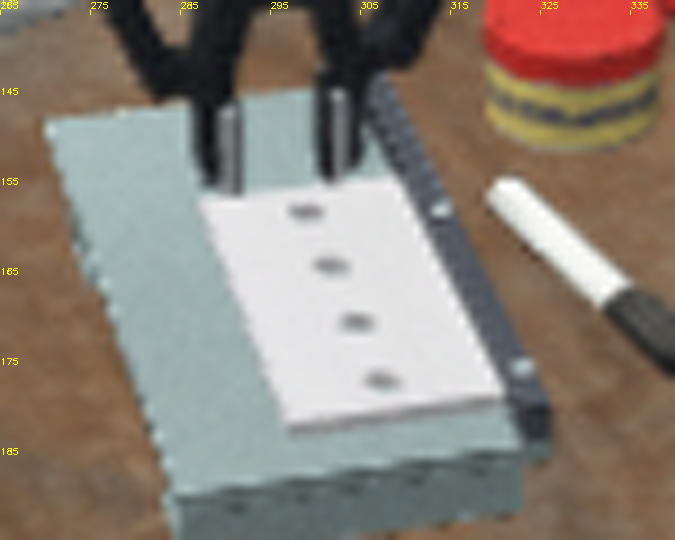

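View pics/t7.png

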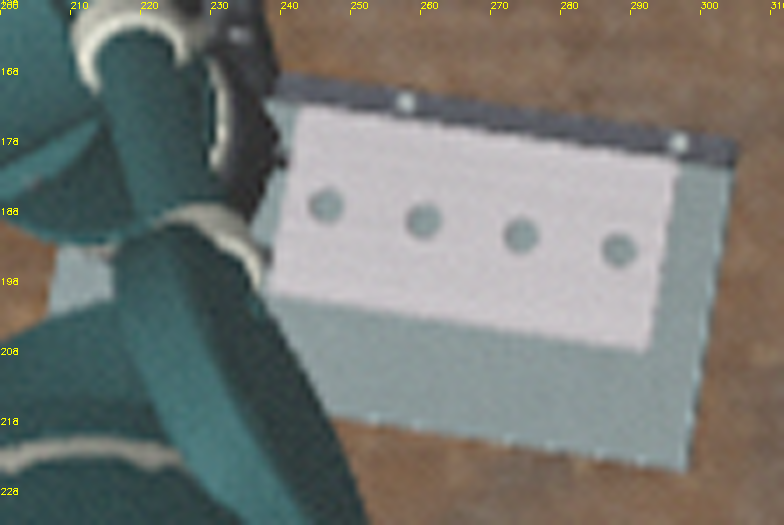

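```bash
cat >> fit.py <<'E'
import pickle
T0=pickle.load(open("c0.pkl","rb"))["top"]
def Lf(u,z):
    th=-.1497;c,s=np.cos(th),np.sin(th);d=toW(T0,*u,z)[:2]-np.array([.5268,.2741]);return np.array([c*d[0]+s*d[1],-s*d[0]+c*d[1]]).round(4)
E
python3 - <<'E'
from fit import *
t=lambda X,Y:px(200,158,7,X,Y)
for q,y in(((618,250),-.054),((521,236),-.018),((424,221),.018),((326,205),.054)):
    l=Lf(t(*q),.046);print(l,l[1]-y)
print(Lf(t(675,160),.046))
# tcp
th=-.1497;c,s=np.cos(th),np.sin(th);d=np.array([.5448,.322])-[.5268,.2741];print(c*d[0]+s*d[1],-s*d[0]+c*d[1])
E
```

```text
[ 0.0147 -0.0829] -0.028900000000000002
[ 0.0145 -0.0473] -0.029300000000000003
[ 0.0146 -0.0116] -0.029599999999999998
[0.015  0.0247] -0.0293
[ 0.0501 -0.098 ]
0.010654807984652655 0.05004882682751093
```

```bash
python3 -m jog '[[-1,-7,0,0,30],[-1.9,-14,0,0,30],[-2.8,-21,0,0,30],[-3.8,-28,0,0,30],[-4.7,-35,0,0,30],[-5.5,-41,0,0,30],[-6.3,-47,0,0,30],[-6.9,-51,0,0,30],[-7.2,-53,0,0,30],[-7.4,-54.4,0,0,30]]'
python3 - <<'E'
from workcell import bot;from h import *
s=bot.read_state();print(s["tool_pos"],s["tcp_rot"],s["wrist_force"])
crop(bot.read_camera("side"),265,145,75,60,9,"pics/s8.png")
crop(bot.read_camera("top"),220,158,112,75,7,"pics/t8.png")
E
```

```text
time: 19.4
tool_pos: [0.5374, 0.2678, 0.0662]
tcp_rot: [-1.134, 1.32, -1.32]
wrist_force: [-0.3, 2.6, 0.4]
width: 0.348
[0.53744343 0.2677649  0.06623403] [-1.13354526  1.32028966 -1.32015363] [-0.29741651  2.57088444  0.41677008]
```

View pics/s8.png

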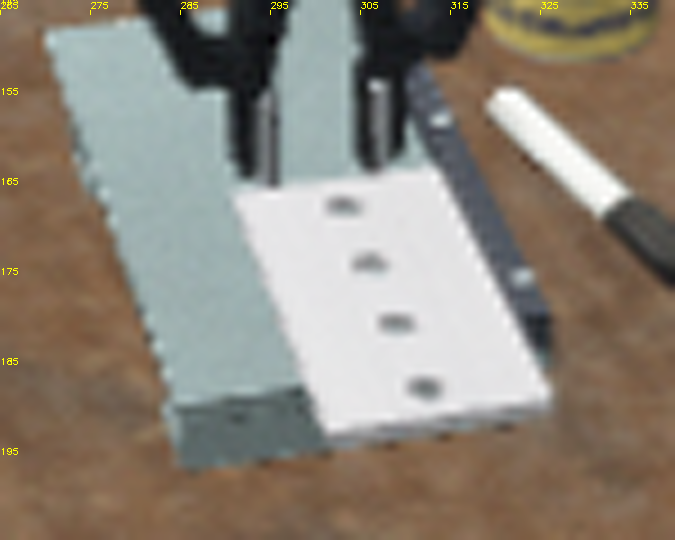

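View pics/t8.png

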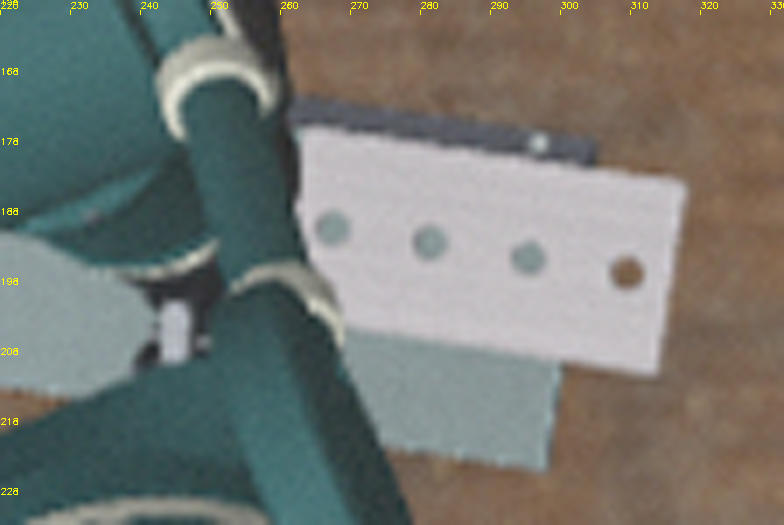

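Run:
```python
from fit import *
t=lambda X,Y:px(220,158,7,X,Y)
for q,y in(((627,273),-.054),((528,258),-.018),((430,242),.018),((332,228),.054)):
    l=Lf(t(*q),.046);print(l,l[1]-y)
print("far edge",Lf(t(686,180),.046),Lf(t(305,127),.046),"front",Lf(t(657,375),.046))
print("ledge end corners",Lf(t(547,470),.04),Lf(t(597,165),.04),Lf(t(597,140),.054), Lf(t(562,363),.04))
```

```text
[ 0.0145 -0.1374] -0.0834
[ 0.0145 -0.1012] -0.0832
[ 0.015  -0.0652] -0.0832
[ 0.0147 -0.0293] -0.0833
far edge [ 0.051  -0.1532] [ 0.0496 -0.0133] front [-0.0201 -0.1537]
ledge end corners [-0.0595 -0.1196] [ 0.0524 -0.12  ] [ 0.0595 -0.1198] [-0.0207 -0.1188]
```

```bash
python3 -m jog '[[1,7,0,0,30],[2,14,0,0,30],[2,14,20,0,30],[2,14,60,0,30],[-10,50,90,0,30],[-30,100,100,0,30],[-50,150,110,0,30],[-70,200,120,0,30],[-70,200,120,0,30],[-70,200,120,0,30]]'
python3 - <<'E'
from workcell import bot;from h import *
s=bot.read_state();print(s["tool_pos"],s["wrist_force"])
c=bot.read_camera("side");cv2.imwrite("pics/sf.png",c["pixels"][:,:,::-1]);crop(c,280,145,55,55,11,"pics/s9.png")
c=bot.read_camera("top");cv2.imwrite("pics/tf.png",c["pixels"][:,:,::-1]);crop(c,240,165,85,60,9,"pics/t9.png")
E
```

```text
time: 20.75
tool_pos: [0.4675, 0.4678, 0.1872]
tcp_rot: [-1.134, 1.319, -1.32]
wrist_force: [-0.1, -0.5, -0.1]
width: 0.349
[0.46748714 0.46781313 0.18716351] [-0.13679819 -0.48604659 -0.14653763]
```

View pics/s9.png

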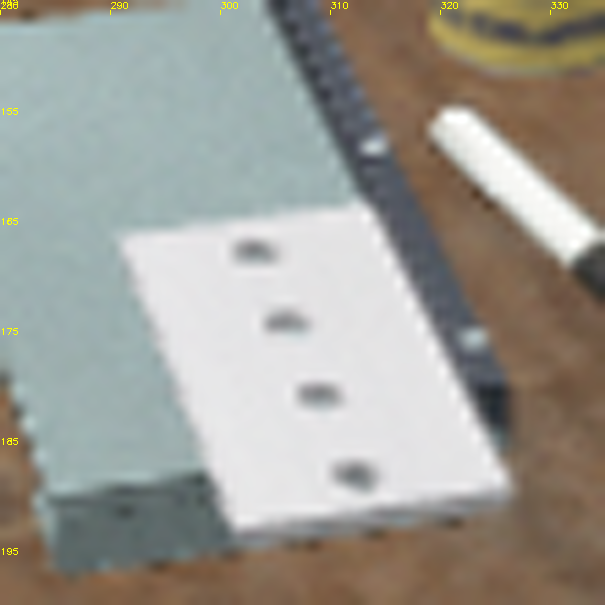

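View pics/t9.png

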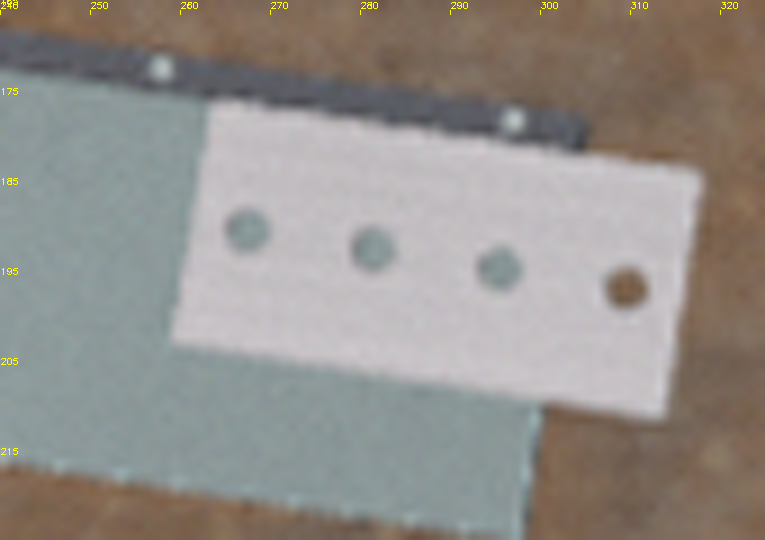

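View pics/tf.png

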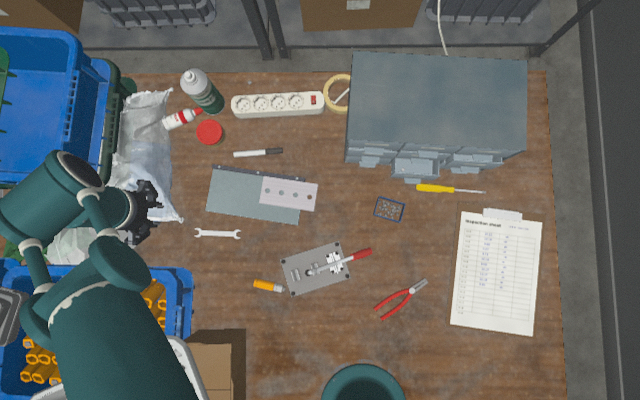

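The plate is flush: no gap to the fence shows from (262,176) to (304,181) in the top view. The first hole at (309,197) shows bare bench, and the second at (295,195) lies over the ledge, whose end is near column 300. The bystanders look unmoved, and the wrist force is about zero.

Run:
```python
from workcell import bot
print(bot.finish_job())
```

```text
the job is handed in; nothing more can be done
None
```

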